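# Hold a cell against the sprung contact of a test cradle

## Task

Test the yellow cell: pick it up, bring it over the rail of the test cradle with its brown button end facing the brass sprung plunger, and press it along the rail against the plunger until the cell's end meets the yellow stop. Finish while still holding it firmly against the stop, lying straight on the rail and without forcing it; leave the black cell, the small carton and the memory stick where they are.

Things in the scene. Friction and masses are not known exactly. Their poses are not given: they have to be found in the camera images.
- cell_yellow: The cell to test: yellow AA-size cell with a brown end, a cylinder 14 mm thick, 50 mm long, 24 g, lying on the bench; it rolls easily. Its long axis is its own y; the brown end with the metal button (2 mm long, 5 mm wide) points to -y. Flat shoulder round the button 23 mm from the middle, other end 25 mm. Origin on its side surface (underneath at the start). Pinch it across, round its middle.
- cell_yellow_mid (a point): Point on the yellow cell's axis in the middle of its length.
- cell_yellow_button (a point): Tip of the metal button at the yellow cell's brown end, on the axis, 25 mm from the middle.
- cell_black: A black AA-size cell with a brown end, same shape and size, lying nearby; leave it alone. Which of the two places holds the yellow cell varies.
- carton: Small loose brown cardboard carton, 32 x 50 x 20 mm; leave it alone. Origin: centre of its underside.
- stick: Loose red memory stick, 17 x 48 x 8 mm; leave it alone. Origin: centre of its underside.
- cradle: Test cradle fixed to the bench, turned up to 0.5 rad. Black base 64 (x) x 150 (y) x 10 mm, origin: centre of its underside. An aluminium rail 11 mm wide with a shallow V on top, 30 mm high, runs along y at x = 0 from y = -19 to +63 mm; a cell in it has its axis at z = 36 mm; fingers can straddle it. At the -y end: yellow stop, then a round plunger barrel 46 mm high. The cell is pushed to -y.
- stop: The yellow hard stop, 24 mm wide, 47 mm high (fixed part of the cradle, same origin and axes): two posts 8.4 mm apart either side of the plunger, bridged on top. Its face lies at y = -20 mm and looks to +y. The cell's flat shoulder comes to rest on it; the button passes between the posts.
- seat (a point): Point fixed in the cradle where the middle of the cell's axis is when its shoulder touches the stop and it lies in the V: x = 0, y = +3 mm, z = 36 mm in the cradle's frame.
- plunger (a joint): Travel of the brass sprung plunger (7 mm thick) in m: 0 when it stands out fully (nose 8 mm in front of the stop face), growing as it is pushed in along the cradle's -y; about 0.010 when the cell meets the stop; limit 0.014. The spring takes 3 N to start and 7 N at the stop; beyond that the push goes into the stop. It springs back when let go.
- plunger_nose (a point): Centre of the plunger's front face; moves with the plunger, on the line x = 0, z = 36 mm of the cradle.

How it is judged:
By the outcome, as a careful person would: the job done as asked, in the order asked, and still so for the second after the job is handed in, while the arm keeps its last pose, push and grip.
It also fails if it takes over 43 s, if anything falls off the work surface, if the arm or the gripper's body presses on something with over 40 N, if the wrist force passes 120 N, or if a joint passes its speed limit or range.

## Robot

A 6-joint arm with a two-finger parallel gripper is mounted at the origin on a cart in front of the work surface, level with it; the furniture and walls round the work are solid. World frame = base frame: x ahead of the robot, y to its left, z up, the work surface at z = 0. Lengths are in m, angles in degrees, forces in N, time in s.
With the tool pointing down it reaches from about 0.325 to 0.775 m from the base axis. Payload 9.3 kg.
Tool frame: the origin (TCP) lies at the very end of the fingers, on their centre line; the grasp point (between the pads) lies 19 mm behind it; z points along the fingers, y is the line along which they close (so a half turn about z gives the same grasp; the last joint's range is limited). The gripper opens to 85 mm and grips with 20 to 120 N. Pads are 22 mm wide; open, the fingers measure 114 mm over their backs; the gripper's body (76 mm by 85 mm) begins 54 mm behind the grasp point. The pads swing forward as they close: fully open they stand 13 mm farther back than shut.
Start: joints at [57.949, 14.817, 1.232, 76.415, 0, 81.257], TCP at [0.218, 0.505, 0.231] pointing down, gripper open.
Joint ranges: [-174.27, 174.27], [-52.1, 104.24], [-59.71, 78.15], [-110.17, 111.67], [-87.03, 83.33], [-180, 180]. Speed limits (degrees/s): [127.2, 127.2, 159.86, 180, 180, 180].

## Interface

Orientations are given as [roll, pitch, yaw] about the fixed x, y, z axes, in that order (R = Rz(yaw) Ry(pitch) Rx(roll)).
In Python, from plant import robot, capture, hand_in gives the robot as it stands (robot), with the cameras as plain functions and the job as plain functions.
- The arm moves only by the shell command python3 drive.py 'ROWS' [OPENING]. ROWS is a JSON list of rows, 1 to 12 of them, each an object with the fields pos (a list: dx, dy, dz in m), rotvec (a list: a rotation vector rx, ry, rz in degrees); a field left out counts as zero; each row shifts and turns the commanded pose from where the row before left it, along the tool's axes as they then stand; what a row does not reach is not made up. A row lasts 1/10 s, in which the tool goes at most 0.05 m and 8.59 degrees, less where a joint would pass 70% of its speed; a pose out of reach is approached as far as the arm can. OPENING is the opening from 0.0 (shut) to 1.0 (fully open), set as the command begins (- or left out keeps the last). The fingers move at their own pace and stop on an object; the grip force is fixed at half the most. Time passes only in rows, so rows that do not move let the fingers close. It prints the time, the measured TCP pose, the force, the opening and the grip force at its end. Input that does not fit is refused with a message, and nothing moves.
- robot.observe(): the state, without advancing time (a new reading comes with each control period).
- capture(name): name is "scene" or "top" or "wrist"; returns a dict with "frame" (384x512x3 uint8, red, green, blue), "fx", "fy", "cx", "cy" (pixels), "T" (4x4, takes a point from camera to world coordinates). Camera axes: x right, y up, looking along -z (the intrinsics and any distortion apply to the point x, -y, -z); pixel columns grow to the right and rows downward; lengths in m; the calibration is good to about 2 mm. A picture is of the moment at which its call begins. There is no depth.
- hand_in(): hands the job in; it is judged then, once.
The state is a dict: "clock": time; "qpos": joint angles; "joint_vel": joint speeds; "joint_efforts": joint torques, N m; "tool_pos": TCP position; "ee_rot": TCP orientation; "wrist_force": force on the tool from outside, world axes, zero at the start; "ft_torque": the same for the moment, N m; "width": opening from 0.0 (shut) to 1.0 (fully open); "grasp_force": force on a finger pad.
Only numpy, scipy, OpenCV 4.12 (cv2) and the standard library are available. Lean on these libraries where they do the work, as an engineer would, in place of code of your own. Each camera call takes 0.05 s, during which the arm holds its last target. There are 200 camera calls.

## Working session

There is one attempt and no reset: what is moved stays moved. The work goes in short steps, Python scripts to look and compute and a shell command to move; the robot and the scene stay as the last step left them, time stands still between calls to the robot, and variables do not carry over. Pictures are saved under pics/ and viewed, at most 10 in all, crops included, and the job is handed in when it is done.

```bash
ls; mkdir -p pics
python3 - <<'E'
from plant import robot, capture, hand_in
import cv2,numpy as np,pickle
d={}
for n in ("scene","top"):
    c=capture(n); d[n]=c; cv2.imwrite(f"pics/{n}0.png",c["frame"][:,:,::-1])
    print(n,c.keys(),[c[k] for k in("fx","fy","cx","cy")],np.round(c["T"],3).tolist())
pickle.dump(d,open("c0.pkl","wb")); print(robot.observe())
E
```

```text
drive.py
pics
plant.py
scene dict_keys(['frame', 'fx', 'fy', 'cx', 'cy', 'T']) [387.15708342248246, 387.15708342248246, 252.86914877895305, 189.71023395030093] [[-0.587, 0.337, -0.736, -0.081], [-0.81, -0.265, 0.524, 0.495], [-0.019, 0.903, 0.429, 0.436], [0.0, 0.0, 0.0, 1.0]]
top dict_keys(['frame', 'fx', 'fy', 'cx', 'cy', 'T']) [423.58087810244916, 423.58087810244916, 247.76379558532014, 188.59979683978636] [[0.025, 0.995, -0.097, 0.48], [-1.0, 0.027, 0.011, 0.061], [0.014, 0.097, 0.995, 0.894], [0.0, 0.0, 0.0, 1.0]]
{'clock': 0.1, 'qpos': array([5.79485339e+01, 1.48465064e+01, 1.19248394e+00, 7.64161908e+01,
       5.09815146e-04, 8.12582517e+01]), 'joint_vel': array([ 0.02747846, -0.09646115,  0.22008991, -0.06585576,  0.05134514,
       -0.04354745]), 'joint_efforts': array([ 7.21165066e-03, -5.56688082e+01,  3.45072162e+01,  1.15308925e-02,
       -1.11101288e-04, -8.46893499e-06]), 'tool_pos': array([0.21747889, 0.50488275, 0.23072525]), 'ee_rot': array([-1.79930680e+02, -1.11749652e-02,  1.56690275e+02]), 'wrist_force': array([-0.65023078,  0.30530157, -0.78158688]), 'ft_torque': array([-0.02357611,  0.00360142,  0.01261176]), 'grasp_force': 0.0, 'width': 0.9990201769925745}
```

View pics/top0.png

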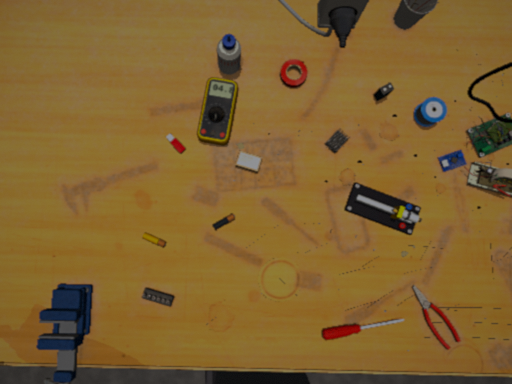

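View pics/scene0.png

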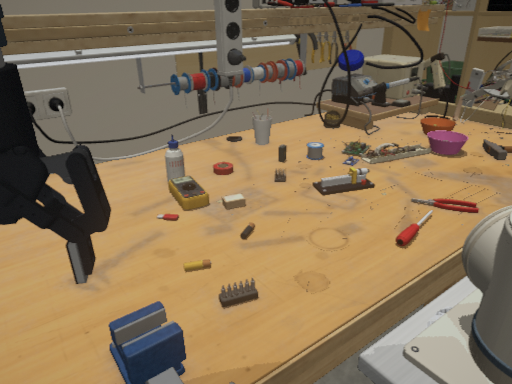

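The top view shows the yellow cell at about (154,240), the black cell at (224,221), and the cradle at (384,208) with its stop on the right at (405,213). The scene view shows the yellow cell at (197,265), with its brown end apparently on the right.

```bash
cat > h.py <<'E'
import cv2,numpy as np
def ray(c,p):
    u,v=p; d=np.array([(u-c["cx"])/c["fx"],-(v-c["cy"])/c["fy"],-1.]); T=c["T"]; return T[:3,3],T[:3,:3]@d
def onplane(c,p,z):
    o,d=ray(c,p); return o+d*(z-o[2])/d[2]
def tri(c1,p1,c2,p2):
    (a,d),(b,e)=ray(c1,p1),ray(c2,p2); s=np.linalg.lstsq(np.c_[d,-e],b-a,rcond=None)[0]
    P,Q=a+s[0]*d,b+s[1]*e; return (P+Q)/2,np.linalg.norm(P-Q)
def project(c,P):
    q=np.linalg.inv(c["T"])@np.r_[P,1]; return c["cx"]-c["fx"]*q[0]/q[2], c["cy"]+c["fy"]*q[1]/q[2]
def blobs(c,lo,hi,box=None,amin=8):
    h=cv2.cvtColor(c["frame"],cv2.COLOR_RGB2HSV); m=cv2.inRange(h,np.array(lo),np.array(hi))
    if box: k=np.zeros_like(m); x0,y0,x1,y1=box; k[y0:y1,x0:x1]=1; m*=k
    cs,_=cv2.findContours(m,cv2.RETR_EXTERNAL,cv2.CHAIN_APPROX_NONE)
    return [(cv2.contourArea(k),cv2.minAreaRect(k),k) for k in sorted(cs,key=cv2.contourArea,reverse=True) if cv2.contourArea(k)>=amin]
E
python3 - <<'E'
import pickle,cv2,numpy as np
d=pickle.load(open("c0.pkl","rb"))
t=d["top"]["frame"][:,:,::-1]; s=d["scene"]["frame"][:,:,::-1]
a=cv2.resize(t[225:255,135:175],(400,300),interpolation=0); b=cv2.resize(s[250:280,177:217],(400,300),interpolation=0)
c=cv2.resize(t[175:240,340:427],(400,300)); e=cv2.resize(s[160:200,310:380],(400,300))
cv2.imwrite("pics/crop0.png",np.vstack([np.hstack([a,b]),np.hstack([c,e])]))
E
```

```text
(no output)
```

View pics/crop0.png

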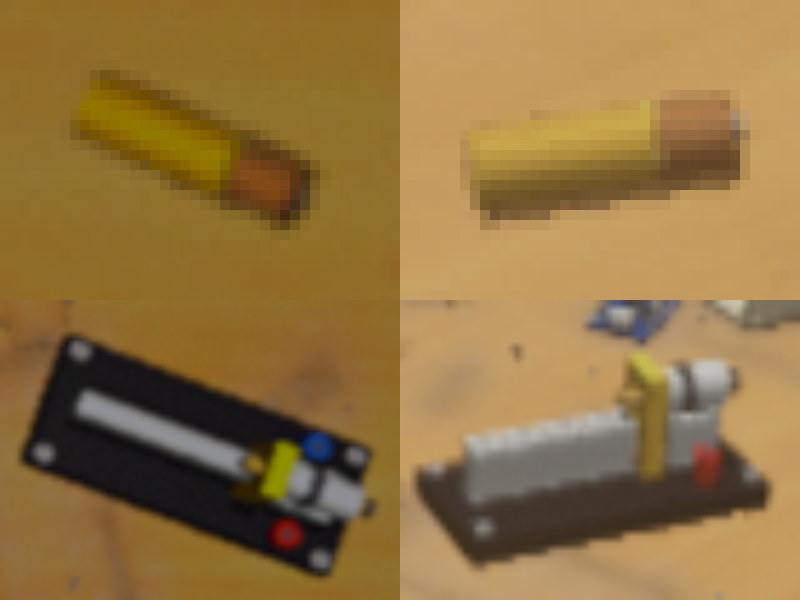

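The crops show the brown button end of the yellow cell on the right, with its axis from about (143.7,235.5) to (165.3,245) in the top view. The cradle's stop and plunger are on the right too, so the cell only has to turn a little.

Run:
```python
import pickle
from h import *
d=pickle.load(open("c0.pkl","rb")); t=d["top"]; s=d["scene"]
# cell: saturation/hue difference is slight -> use crops' end points + yellow/brown mask
for n,lo,hi,box in (("yel",(22,225,100),(32,255,255),(138,228,172,252)),("brown",(5,120,50),(15,255,255),(138,228,172,252))):
    for a,r,k in blobs(t,lo,hi,box,3): print(n,a,r)
A=onplane(t,(143.4,235.5),.007);B=onplane(t,(164.9,244.8),.007)
print("cell ends",A,B,np.linalg.norm(A-B),np.degrees(np.arctan2(*(B-A)[1::-1])))
print("tri mid",tri(t,(154.1,240.1),s,(197.4,265.2)))
# cradle base: dark mask
h=cv2.cvtColor(t["frame"],cv2.COLOR_RGB2GRAY); m=(h<55).astype(np.uint8)*255; k=np.zeros_like(m);k[178:238,338:425]=1;m*=k
m=cv2.morphologyEx(m,cv2.MORPH_CLOSE,np.ones((9,9)))
c=max(cv2.findContours(m,0,1)[0],key=cv2.contourArea); r=cv2.minAreaRect(c); bx=cv2.boxPoints(r); print(r)
P=np.array([onplane(t,p,.008) for p in bx]); print(P, P.mean(0)); print([np.linalg.norm(P[i]-P[i-1]) for i in range(4)])
# rail top
m=cv2.inRange(cv2.cvtColor(t["frame"],cv2.COLOR_RGB2HSV),(0,0,100),(180,70,255));k=np.zeros_like(m);k[190:216,353:396]=1
c=max(cv2.findContours(m*k,0,1)[0],key=cv2.contourArea); r=cv2.minAreaRect(c); bx=cv2.boxPoints(r); print("rail",r)
P=np.array([onplane(t,p,.03) for p in bx]); print(P, [np.linalg.norm(P[i]-P[i-1]) for i in range(4)])
# fiducial screws (crop px -> px)
for p in ((81,350-300),(43,452-300),(357,455-300),(320,557-300)): print(onplane(t,(340+p[0]*87/400-.5,175+p[1]*65/300-.5),.011))
```

```text
yel 57.0 ((150.22193908691406, 238.1024169921875), (15.714682579040527, 4.889012813568115), 24.775142669677734)
brown 23.5 ((161.5, 243.00003051757812), (6.260990142822266, 4.919349670410156), 26.56505012512207)
cell ends [0.46311429 0.26508302 0.007     ] [0.44508669 0.2197379  0.007     ] 0.0487972723128705 -111.68100364927864
tri mid (array([0.45443988, 0.24251247, 0.00859645]), np.float64(0.000772022570327171))
((382.10498046875, 208.34951782226562), (71.73306274414062, 29.770111083984375), 20.85445785522461)
[[ 0.52786217 -0.15059458  0.008     ]
 [ 0.58725311 -0.17286018  0.008     ]
 [ 0.53692831 -0.31451761  0.008     ]
 [ 0.4780927  -0.29138279  0.008     ]] [ 0.53253407 -0.23233879  0.008     ]
[np.float64(0.1493262164424339), np.float64(0.06342744457630915), np.float64(0.15033101515969852), np.float64(0.06322063338569833)]
rail ((374.3643493652344, 203.0435791015625), (36.75651550292969, 4.894935607910156), 20.85445785522461)
[[ 0.54934616 -0.17209613  0.03      ]
 [ 0.55886807 -0.17568616  0.03      ]
 [ 0.53379384 -0.24638701  0.03      ]
 [ 0.52431768 -0.24272538  0.03      ]] [np.float64(0.07493273885587377), np.float64(0.010176211421950344), np.float64(0.0750155071958509), np.float64(0.010158991287889371)]
[ 0.57931387 -0.17889681  0.011     ]
[ 0.53231192 -0.1615444   0.011     ]
[ 0.53468932 -0.3052608   0.011     ]
[ 0.48808995 -0.28774721  0.011     ]
```

```bash
python3 drive.py '[{"rotvec": [0, 0, 8]}, {"rotvec": [0, 0, 8]}, {"rotvec": [0, 0, 8]}, {"rotvec": [0, 0, 8]}, {"rotvec": [0, 0, 8]}, {"rotvec": [0, 0, 8]}, {"rotvec": [0, 0, 8]}, {"rotvec": [0, 0, 8]}, {"rotvec": [0, 0, 8]}, {"rotvec": [0, 0, 8]}, {"rotvec": [0, 0, 8.4]}]'; python3 drive.py '[{"pos": [-0.0196, 0.0396, 0]}, {"pos": [-0.0196, 0.0396, 0]}, {"pos": [-0.0196, 0.0396, 0]}, {"pos": [-0.0196, 0.0396, 0]}, {"pos": [-0.0196, 0.0396, 0]}, {"pos": [-0.0196, 0.0396, 0]}, {"pos": [-0.0196, 0.0396, 0]}, {"pos": [-0.0196, 0.0396, 0.02]}, {"pos": [0, 0, 0.04]}, {"pos": [0, 0, 0.04]}, {}, {}]'
cat >> h.py <<'E'
from scipy.spatial.transform import Rotation as Ro
def delta(o,P,yaw):
    R=Ro.from_euler("xyz",o["ee_rot"],degrees=True); G=Ro.from_euler("xyz",[180,0,yaw],degrees=True)
    return np.round(R.inv().apply(np.array(P)-o["tool_pos"]),4),np.round((R.inv()*G).as_rotvec(degrees=True),2)
E
python3 - <<'E'
from plant import robot, capture, hand_in
from h import *
import pickle
w=capture("wrist");pickle.dump(w,open("w1.pkl","wb"))
cv2.imwrite("pics/w1.png",w["frame"][:,:,::-1]); print(w["T"].round(3).tolist(),w["fx"],project(w,[.4541,.2424,.007]))
print(delta(robot.observe(),[.4541,.2424,.1],68.3))
E
```

```text
clock: 1.2
tool_pos: [0.2175, 0.505, 0.2309]
ee_rot: [-180.0, 0.0, 68.0]
wrist_force: [0.4, -0.1, -0.3]
width: 1.001
grasp_force: 0.0
clock: 2.4
tool_pos: [0.4538, 0.2423, 0.1318]
ee_rot: [-179.9, 0.0, 68.3]
wrist_force: [0.4, 0.6, 0.3]
width: 1.002
grasp_force: 0.0
[[0.929, 0.349, 0.121, 0.485], [-0.369, 0.88, 0.298, 0.318], [-0.002, -0.322, 0.947, 0.272], [0.0, 0.0, 0.0, 1.0]] 274.20160802827473 (np.float64(255.50554034014175), np.float64(183.7427747061683))
(array([-0.0005, -0.0003,  0.0328]), array([ 0.06, -0.05,  0.02]))
```

View pics/w1.png

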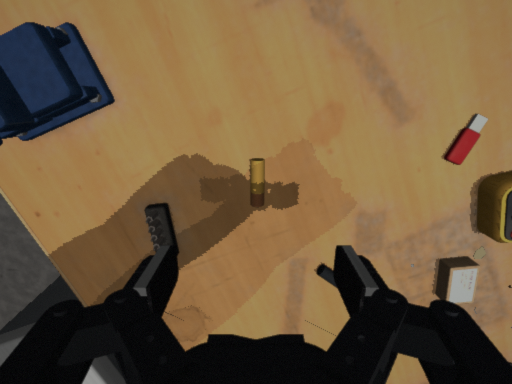

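The wrist view shows the cell upright at column ~257, rows 158–207, with its brown end at the bottom, centred between the fingers. I'll refine its pose with this view.

Run:
```python
from h import *
import pickle
w=pickle.load(open("w1.pkl","rb"))
f=w["frame"].astype(int)
for r in (160,165,172,180,188,196,203): print(r,[tuple(f[r,c]) for c in range(247,269,2)])
print([ (r,tuple(f[r,257])) for r in range(154,212,3)])
for p in ((257.7,158),(257.7,206.5)): print(onplane(w,p,.007))
```

```text
160 [(np.int64(163), np.int64(132), np.int64(82)), (np.int64(119), np.int64(91), np.int64(56)), (np.int64(94), np.int64(72), np.int64(34)), (np.int64(82), np.int64(63), np.int64(26)), (np.int64(74), np.int64(57), np.int64(24)), (np.int64(70), np.int64(55), np.int64(21)), (np.int64(72), np.int64(57), np.int64(23)), (np.int64(80), np.int64(61), np.int64(28)), (np.int64(105), np.int64(81), np.int64(37)), (np.int64(154), np.int64(112), np.int64(68)), (np.int64(157), np.int64(115), np.int64(70))]
165 [(np.int64(163), np.int64(134), np.int64(82)), (np.int64(124), np.int64(95), np.int64(57)), (np.int64(105), np.int64(80), np.int64(37)), (np.int64(133), np.int64(102), np.int64(47)), (np.int64(149), np.int64(116), np.int64(53)), (np.int64(157), np.int64(121), np.int64(56)), (np.int64(153), np.int64(117), np.int64(55)), (np.int64(142), np.int64(109), np.int64(50)), (np.int64(118), np.int64(91), np.int64(42)), (np.int64(153), np.int64(112), np.int64(67)), (np.int64(157), np.int64(114), np.int64(69))]
172 [(np.int64(161), np.int64(121), np.int64(74)), (np.int64(147), np.int64(109), np.int64(66))
[... 2794 characters left out ...]
nt64(56))), (178, (np.int64(158), np.int64(122), np.int64(56))), (181, (np.int64(157), np.int64(121), np.int64(56))), (184, (np.int64(103), np.int64(79), np.int64(35))), (187, (np.int64(89), np.int64(68), np.int64(29))), (190, (np.int64(90), np.int64(69), np.int64(30))), (193, (np.int64(89), np.int64(68), np.int64(30))), (196, (np.int64(68), np.int64(44), np.int64(28))), (199, (np.int64(67), np.int64(42), np.int64(25))), (202, (np.int64(67), np.int64(43), np.int64(26))), (205, (np.int64(67), np.int64(42), np.int64(25))), (208, (np.int64(88), np.int64(65), np.int64(40))), (211, (np.int64(159), np.int64(117), np.int64(72)))]
[0.46584447 0.26612679 0.007     ]
[0.44707839 0.21855546 0.007     ]
```

```bash
python3 drive.py '[{"pos": [0.0007, 0.0016, 0.02]}, {"pos": [0, 0, 0.025]}, {"pos": [0, 0, 0.025]}, {"pos": [0, 0, 0.025]}, {"pos": [0, 0, 0.02]}, {"pos": [0, 0, 0.01]}, {"pos": [0, 0, 0.0035]}, {}, {}]' ; python3 drive.py '[{}, {}, {}, {}, {}, {}, {}, {}, {}, {}, {}, {}]' 0
```

```text
clock: 3.35
tool_pos: [0.4565, 0.2427, 0.004]
ee_rot: [179.9, -0.1, 68.3]
wrist_force: [0.1, -0.2, -0.0]
width: 0.999
grasp_force: 0.0
clock: 4.55
tool_pos: [0.4559, 0.2423, 0.003]
ee_rot: [180.0, -0.0, 68.3]
wrist_force: [-0.9, -0.9, 5.8]
width: 0.134
grasp_force: 58.8
```

```bash
python3 drive.py '[{"pos": [0, 0, -0.01]}, {"pos": [0, 0, -0.02]}, {"pos": [0, 0, -0.03]}, {"pos": [0, 0, -0.03]}, {"pos": [0, 0, -0.03]}, {}, {}]'
python3 - <<'E'
from plant import robot, capture, hand_in
from h import *
import pickle
d={n:capture(n) for n in ("wrist","scene","top")};pickle.dump(d,open("c2.pkl","wb"))
o=robot.observe();print(o["width"],o["tool_pos"],o["wrist_force"],o["grasp_force"])
w=d["wrist"]["frame"][:,:,::-1];s=d["scene"]["frame"][:,:,::-1]
P=o["tool_pos"];u,v=map(int,project(d["scene"],P));print(u,v)
U,V=map(int,project(d["wrist"],P));print(U,V)
print([project(d["wrist"],P+np.r_[0,0,z]) for z in (0,.019)])
V=min(V,324)
cv2.imwrite("pics/g2.png",np.hstack([cv2.resize(w[V-60:V+60,U-40:U+40],(400,600),interpolation=2),cv2.resize(s[v-45:v+45,u-30:u+30],(400,600),interpolation=2)]))
E
```

```text
clock: 5.25
tool_pos: [0.4559, 0.2424, 0.1234]
ee_rot: [179.9, -0.1, 68.3]
wrist_force: [-0.5, -0.6, -0.3]
width: 0.137
grasp_force: 58.8
0.13597471527978866 [0.45504647 0.24208746 0.12175192] [-0.08514996  0.86262108 -0.22816984] 58.822666481137276
192 210
253 246
[(np.float64(253.59470196583305), np.float64(246.891049423603)), (np.float64(253.35178766160584), np.float64(265.52761460666466))]
```

View pics/g2.png

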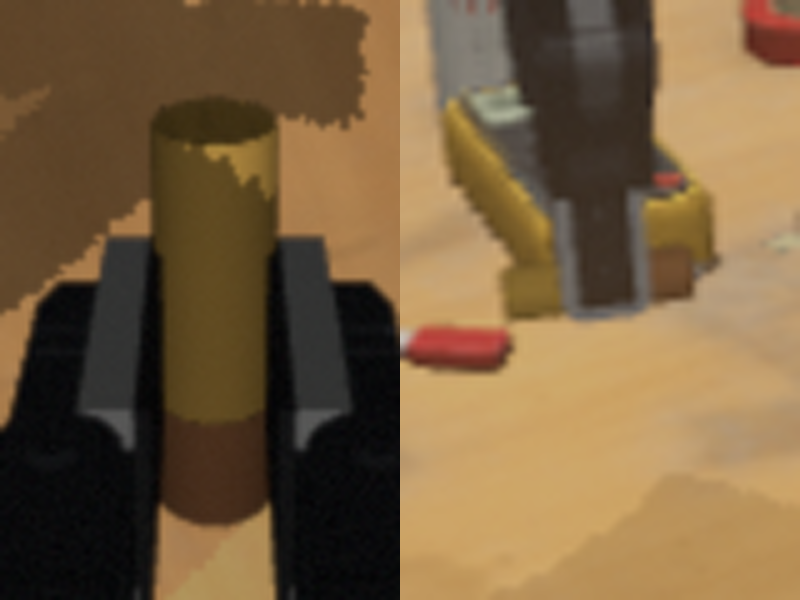

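The crops show the cell held square across its middle, with the brown end toward the robot's right. The fingertips are about level with the underside of the cell.

```bash
python3 - <<'E'
from h import *
import pickle
d=pickle.load(open("c2.pkl","rb"));w=d["wrist"]
t=np.array([.4557,.2424,.123]);ax=np.array([np.cos(np.radians(68.3)),np.sin(np.radians(68.3)),0]);la=np.array([ax[1],-ax[0],0])
a=onplane(w,(255.8,210),.127);b=onplane(w,(255.8,290.5),.134)
print("yellow end",(a-t)@ax,(a-t)@la,"brown shoulder",(b-t)@ax,(b-t)@la)
E
python3 drive.py '[{"pos": [-0.0357, 0.021, 0], "rotvec": [0, 0, -2.2]}, {"pos": [-0.0357, 0.021, 0]}, {"pos": [-0.0357, 0.021, 0]}, {"pos": [-0.0357, 0.021, 0]}, {"pos": [-0.0357, 0.021, 0]}, {"pos": [-0.0357, 0.021, 0]}, {"pos": [-0.0357, 0.021, 0]}, {"pos": [-0.0357, 0.021, 0]}, {"pos": [-0.0357, 0.021, 0]}, {"pos": [-0.0357, 0.021, 0]}, {"pos": [-0.0357, 0.021, 0]}, {}]'
python3 drive.py '[{}, {}]'
python3 - <<'E'
from plant import robot, capture, hand_in
from h import *
import pickle
d={n:capture(n) for n in ("wrist","scene","top")};pickle.dump(d,open("c3.pkl","wb"))
o=robot.observe();print(o["width"],o["tool_pos"],o["ee_rot"],o["grasp_force"])
cv2.imwrite("pics/w3.png",cv2.resize(d["wrist"]["frame"][:,:,::-1],(800,600),interpolation=2))
E
```

```text
yellow end 0.025021531469130522 0.000779489018655271 brown shoulder -0.021544211187793566 0.0008052469361307892
clock: 6.6
tool_pos: [0.541, -0.2097, 0.1211]
ee_rot: [-179.9, 0.0, 70.3]
wrist_force: [0.1, 0.7, -0.4]
width: 0.136
grasp_force: 58.8
clock: 6.8
tool_pos: [0.5402, -0.2043, 0.122]
ee_rot: [-179.9, -0.0, 70.5]
wrist_force: [-1.1, 0.1, -0.1]
width: 0.132
grasp_force: 58.8
0.13453482558801297 [ 0.54060338 -0.20404542  0.12278437] [-1.79982014e+02 -6.83700607e-03  7.05780352e+01] 58.82779844105244
```

View pics/w3.png

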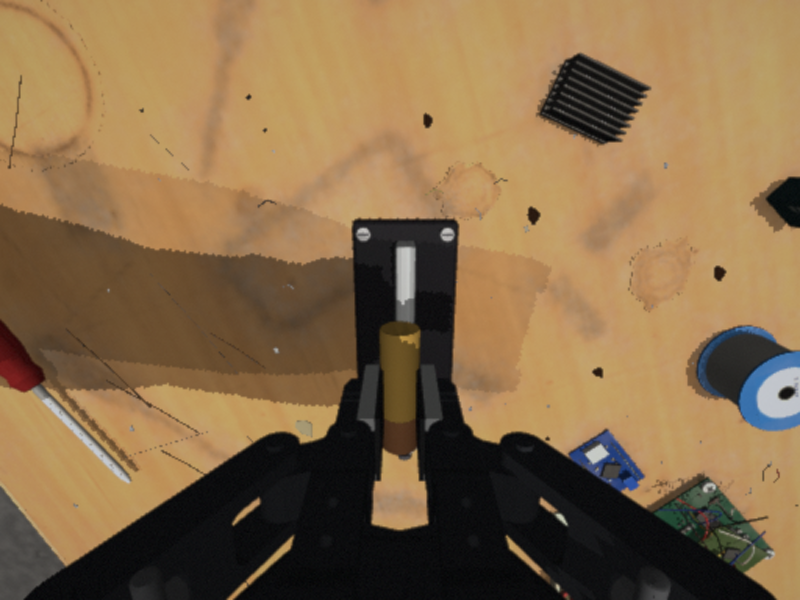

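The view shows the rail end sticking out ahead of the cell at view (396–415, 245–300), the base's far edge at row ~221, and the screws at (363,235) and (448,235). I'll measure where the rail lies relative to the tool.

Run:
```python
from h import *
import pickle
d=pickle.load(open("c3.pkl","rb"));w=d["wrist"];T=w["T"]
t=np.array([.5405,-.2041,.1228]);yaw=np.radians(70.5);ax=np.array([np.cos(yaw),np.sin(yaw),0]);la=np.array([ax[1],-ax[0],0])
f=cv2.cvtColor(w["frame"],cv2.COLOR_RGB2GRAY).astype(int)
def edges(row,c0,c1,rows=False):
    g=f[c0:c1,row] if rows else f[row,c0:c1]
    th=(g.max()+g.min())/2; i=np.where(g>th)[0]
    a,b=i[0],i[-1]
    return c0+a-(g[a]-th)/(g[a]-g[a-1]), c0+b+(g[b]-th)/(g[b]-g[b+1])
rl=lambda p,z:[round(float(x)*1e3,2) for x in ((onplane(w,p,z)-t)@ax,(onplane(w,p,z)-t)@la)]
for r in (160,164,168,172,176,182,188):
    a,b=edges(r,240,280); print(r,round(a,2),round(b,2),rl((a,r),.03),rl((b,r),.03))
print("rail end",[rl((c,edges(c,148,172,True)[0]),.03) for c in (257,259,261)] if 0 else "", [tuple(f[150:172,259])])
for p in ((363.5,235),(447.5,235)): print("screw",rl((p[0]/1.5625-.2,p[1]/1.5625-.2),.011))
for r in (150,170,185):
    g=f[r,220:300]; i=np.where(g<60)[0]; print("base",r,rl((220+i[0]-.5,r),.01),rl((220+i[-1]+.5,r),.01))
print("base end",rl((259,141.5),.01))
for r in (222,235,245): 
  print("cell",r,[int(x) for x in f[r,236:278]])
```

```text
160 253.31 265.31 [31.47, -1.97] [31.48, 8.35]
164 253.36 265.25 [27.96, -1.94] [27.97, 8.35]
168 253.33 264.95 [24.41, -1.97] [24.42, 8.13]
172 253.28 265.02 [20.82, -2.01] [20.84, 8.24]
176 253.4 265.02 [17.2, -1.92] [17.22, 8.28]
182 253.4 264.98 [11.71, -1.93] [11.72, 8.3]
188 253.37 264.64 [6.13, -1.96] [6.15, 8.07]
rail end  [(np.int64(39), np.int64(39), np.int64(40), np.int64(40), np.int64(56), np.int64(66), np.int64(70), np.int64(88), np.int64(163), np.int64(190), np.int64(193), np.int64(193), np.int64(193), np.int64(193), np.int64(192), np.int64(192), np.int64(192), np.int64(192), np.int64(194), np.int64(192), np.int64(192), np.int64(192))]
screw [36.54, -21.38]
screw [36.6, 28.11]
base 150 [36.54, -27.88] [36.61, 34.03]
base 170 [17.53, -28.54] [17.61, 33.92]
base 185 [2.66, -29.05] [2.75, 33.59]
base end [44.38, 3.05]
cell 222 [14, 13, 13, 17, 13, 14, 23, 44, 60, 67, 71, 75, 76, 79, 81, 81, 81, 84, 84, 85, 83, 83, 82, 82, 81, 79, 77, 75, 73, 77, 103, 92, 53, 30, 29, 27, 26, 27, 27, 26, 25, 26]
cell 235 [57, 57, 58, 59, 58, 56, 43, 29, 57, 65, 71, 74, 76, 80, 82, 83, 83, 84, 85, 85, 84, 84, 82, 82, 81, 80, 78, 76, 73, 68, 63, 53, 31, 45, 56, 58, 58, 56, 57, 58, 56, 54]
cell 245 [57, 57, 57, 58, 54, 43, 16, 12, 16, 40, 67, 74, 77, 79, 81, 82, 83, 85, 85, 85, 85, 85, 83, 82, 82, 80, 78, 75, 74, 65, 30, 8, 8, 20, 46, 56, 58, 57, 58, 58, 57, 58]
```

```bash
python3 drive.py '[{"pos": [0, 0.0022, 0.02]}, {"pos": [0, 0, 0.025]}, {"pos": [0, 0, 0.02]}, {"pos": [0, 0, 0.012]}, {}, {}, {}]'
python3 - <<'E'
from plant import robot, capture, hand_in
from h import *
import pickle
ps=[];d={}
for n in ("wrist","scene","top"): d[n]=capture(n); ps.append(robot.observe()["tool_pos"])
pickle.dump(d,open("c4.pkl","wb"));o=robot.observe();print(np.mean(ps,0).round(4),np.std(ps,0).round(4),o["ee_rot"],o["wrist_force"])
w=d["wrist"]["frame"][:,:,::-1];s=d["scene"]["frame"][:,:,::-1]
u,v=map(int,project(d["scene"],o["tool_pos"]))
cv2.imwrite("pics/g4.png",np.hstack([cv2.resize(w[140:290,206:306],(400,600),interpolation=2),cv2.resize(s[v-45:v+30,u-20:u+30],(400,600),interpolation=2)]));print(u,v)
E
```

```text
clock: 7.65
tool_pos: [0.5434, -0.2061, 0.0469]
ee_rot: [179.9, 0.0, 70.5]
wrist_force: [0.2, 0.4, 0.2]
width: 0.132
grasp_force: 58.8
[ 0.5433 -0.2062  0.0468] [0.0001 0.     0.0001] [1.79917542e+02 1.40228478e-02 7.04927951e+01] [ 0.15392347 -0.40175693  0.28387449]
334 172
```

View pics/g4.png

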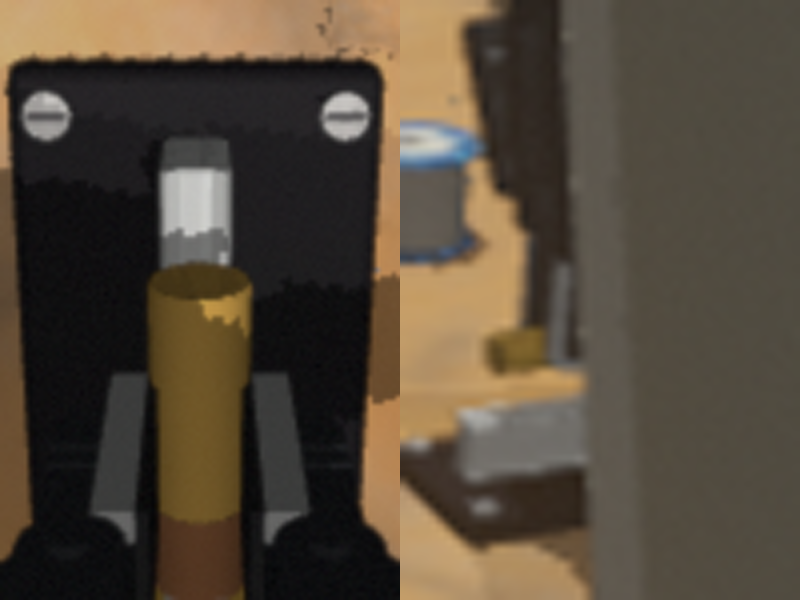

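The cell is centred at crop column ~200 and the rail at ~196, so they are almost aligned, with the cell about 10 mm above the rail. I'll compute the residual offset.

Run:
```python
from h import *
import pickle
d=pickle.load(open("c4.pkl","rb"));w=d["wrist"]
t=np.array([.5433,-.2062,.0468]);yaw=np.radians(70.5);ax=np.array([np.cos(yaw),np.sin(yaw),0]);la=np.array([ax[1],-ax[0],0])
f=cv2.cvtColor(w["frame"],cv2.COLOR_RGB2GRAY).astype(int)
rl=lambda p,z:[round(float(x)*1e3,2) for x in ((onplane(w,p,z)-t)@ax,(onplane(w,p,z)-t)@la)]
for r in (183,186,190,194,197):
    g=f[r,236:276];th=(g.max()+g.min())/2;i=np.where(g>th)[0];a,b=i[0],i[-1]
    a,b=236+a-(g[a]-th)/(g[a]-g[a-1]),236+b+(g[b]-th)/(g[b]-g[b+1]); print(r,a,b,rl(((a+b)/2,r),.03))
h=w["frame"].astype(int); sat=h[:,:,0]-h[:,:,2]
for r in (216,220,226,232): 
    i=np.where(sat[r,236:276]>22)[0]; a,b=236+i[0],236+i[-1]; print("cell",r,a,b,rl(((a+b)/2,r),.054))
i=np.array([f[k,255] for k in range(172,186)]);print(i)
print("rail end",rl((255,181.3),.03),"screws",rl((217.0,168.5),.011),rl((292.0,168.5),.011),"cx",w["cx"],"cell far end",rl((255.8,210.5),.0508))
```

```text
183 245.91935483870967 262.96774193548384 [34.01, -0.08]
186 245.8768115942029 262.9146341463415 [32.12, -0.11]
190 245.8913043478261 262.9634146341463 [29.59, -0.1]
194 246.10655737704917 262.9390243902439 [27.03, -0.04]
197 246.025 263.0403225806452 [25.09, -0.03]
cell 216 243 268 [23.08, 0.54]
cell 220 243 268 [20.77, 0.54]
cell 226 243 268 [17.25, 0.54]
cell 232 243 268 [13.68, 0.55]
[ 36  37  50  67  70  70  72  72  72  82 148 185 196 197]
rail end [35.07, 0.25] screws [38.21, -24.84] [38.23, 24.64] cx 255.4422999832088 cell far end [24.89, 0.7]
```

```bash
python3 drive.py '[{"pos": [0, -0.0006, 0.005]}, {"pos": [0, 0, 0.005]}, {"pos": [0, 0, 0.002]}, {}, {}]'; python3 drive.py '[{"pos": [0, 0, 0.001]}, {}, {}]'; python3 drive.py '[{"pos": [0, 0, 0.001]}, {}, {}]'
```

```text
clock: 8.3
tool_pos: [0.5422, -0.2058, 0.0337]
ee_rot: [-180.0, -0.0, 70.5]
wrist_force: [0.4, 1.0, -0.5]
width: 0.135
grasp_force: 58.8
clock: 8.6
tool_pos: [0.5423, -0.2058, 0.0328]
ee_rot: [180.0, 0.0, 70.5]
wrist_force: [-0.4, -0.2, -1.1]
width: 0.137
grasp_force: 58.8
clock: 8.9
tool_pos: [0.5426, -0.206, 0.0321]
ee_rot: [179.9, 0.0, 70.5]
wrist_force: [1.3, -0.1, 2.9]
width: 0.133
grasp_force: 59.1
```

```bash
python3 drive.py '[{"pos": [0, 0, 0.0003]}, {}, {}]'; python3 -c "
from plant import robot, capture, hand_in
import numpy as np
a=[]
for i in range(4): capture('wrist');a.append(np.r_[robot.observe()['wrist_force'],robot.observe()['tool_pos']*1e3])
print(np.mean(a,0).round(2))"
```

```text
clock: 9.2
tool_pos: [0.5427, -0.206, 0.032]
ee_rot: [179.9, 0.0, 70.5]
wrist_force: [1.4, -0.3, 5.2]
width: 0.129
grasp_force: 59.4
[ 6.4000e-01 -3.4000e-01  5.6700e+00  5.4269e+02 -2.0598e+02  3.1970e+01]
```

```bash
cat > f.py <<'E'
from plant import robot, capture, hand_in
import numpy as np
a=[]
for i in range(4):
    capture('wrist');o=robot.observe();a.append(np.r_[o['wrist_force'],o['tool_pos']*1e3,o['ee_rot']])
m=np.mean(a,0);c,s=np.cos(np.radians(70.5)),np.sin(np.radians(70.5))
t=m[3:6]-[542.69,-205.98,31.97]
print("F along %.2f lat %.2f z %.2f | moved along %.2f lat %.2f z %.2f"%(c*m[0]+s*m[1],s*m[0]-c*m[1],m[2],c*t[0]+s*t[1],s*t[0]-c*t[1],t[2]),m[6:],o["grasp_force"],o["clock"])
E
python3 drive.py '[{"pos": [-0.004, 0, 0]}, {"pos": [-0.004, 0, 0]}, {"pos": [-0.004, 0, 0]}, {}, {}]'; python3 f.py;python3 drive.py '[{"pos": [-0.002, 0, 0]}, {"pos": [-0.002, 0, 0]}, {"pos": [-0.002, 0, 0]}, {}, {}]'; python3 f.py
```

```text
clock: 9.9
tool_pos: [0.5386, -0.2176, 0.0319]
ee_rot: [179.9, 0.0, 70.5]
wrist_force: [1.8, -0.0, 5.3]
width: 0.135
grasp_force: 59.5
F along 0.29 lat 1.74 z 5.32 | moved along -12.32 lat 0.07 z -0.04 [1.79925632e+02 1.43268166e-02 7.04850966e+01] 59.46153245866299 10.1
clock: 10.6
tool_pos: [0.5369, -0.2225, 0.0319]
ee_rot: [179.9, -0.1, 70.5]
wrist_force: [4.1, 3.6, 6.3]
width: 0.139
grasp_force: 59.5
F along 4.52 lat 1.82 z 5.85 | moved along -17.47 lat 0.05 z -0.04 [ 1.79920803e+02 -7.55233131e-02  7.05217934e+01] 59.50676053762436 10.8
```

```bash
python3 drive.py '[{"pos": [-0.002, 0, 0]}, {"pos": [-0.002, 0, 0]}, {"pos": [-0.001, 0, 0]}, {}, {}]'>/dev/null; python3 f.py;python3 drive.py '[{"pos": [-0.001, 0, 0]}, {}, {}]'>/dev/null; python3 f.py
```

```text
F along 7.37 lat 1.63 z 6.35 | moved along -21.84 lat 0.02 z -0.05 [ 1.79918985e+02 -1.42773857e-01  7.05489805e+01] 59.53539200127125 11.5
F along 8.79 lat 2.11 z 6.10 | moved along -22.64 lat 0.03 z -0.04 [ 1.79915753e+02 -1.62567276e-01  7.05570768e+01] 59.547870978713036 12.0
```

```bash
python3 drive.py '[{"pos": [-0.001, 0, 0]}, {}, {}]'>/dev/null; python3 f.py
```

```text
F along 9.15 lat 2.18 z 6.59 | moved along -23.55 lat 0.02 z -0.03 [ 1.79914821e+02 -1.72346591e-01  7.05618805e+01] 59.55080844461918 12.5
```

```bash
for i in 1; do python3 drive.py '[{"pos": [-0.001, 0, 0]}, {}, {}]'>/dev/null; python3 f.py; done
```

```text
F along 9.22 lat 1.83 z 6.79 | moved along -24.44 lat 0.01 z -0.04 [179.91567062  -0.18331525  70.56587836] 59.55512724816799 13.0
```

```bash
python3 drive.py '[{"pos": [-0.0007, 0, 0]}, {}, {}]'>/dev/null; python3 f.py
```

```text
F along 10.12 lat 2.14 z 6.68 | moved along -25.06 lat -0.00 z -0.02 [179.91514118  -0.19230706  70.57021867] 59.56519290804863 13.5
```

```bash
python3 drive.py '[{"pos": [-0.0007, 0, 0]}, {}, {}]'>/dev/null; python3 f.py
```

```text
F along 11.64 lat 2.35 z 6.61 | moved along -25.44 lat 0.02 z -0.03 [179.91009502  -0.22712615  70.5829846 ] 59.56689029932022 14.0
```

```bash
python3 drive.py '[{"pos": [-0.0007, 0, 0]}, {}, {}]'>/dev/null; python3 f.py
```

```text
F along 15.20 lat 2.76 z 6.80 | moved along -25.50 lat 0.00 z -0.04 [179.90697913  -0.29486217  70.61080289] 59.60284687578678 14.5
```

Run:
```python
from plant import robot, capture, hand_in
from h import *
d={n:capture(n) for n in ("wrist","top","scene")}
w=d["wrist"]["frame"][:,:,::-1];t=d["top"]["frame"][:,:,::-1];s=d["scene"]["frame"][:,:,::-1]
cv2.imwrite("pics/e5.png",np.hstack([cv2.resize(w[130:310,186:326],(400,600)),np.vstack([cv2.resize(t[170:245,340:440],(400,300)),cv2.resize(s[135:210,290:390],(400,300))])]))
c0=__import__("pickle").load(open("c0.pkl","rb"))["top"]["frame"].astype(int)
df=np.abs(t[:,:,::-1].astype(int)-c0).sum(2)
for n,(u,v) in dict(black=(224,221),carton=(248,161),stick=(176,144)).items(): print(n,df[v-12:v+12,u-14:u+14].max())
```

```text
black 31
carton 38
stick 37
```

View pics/e5.png

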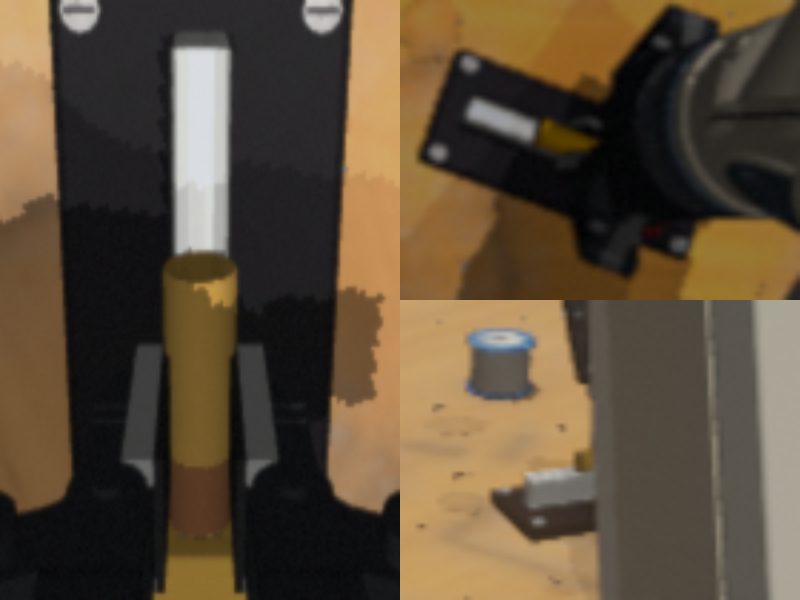

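The wrist view shows the cell lying straight on the rail, with its brown shoulder against the yellow stop at crop (200,535). The pixels around the black cell, carton and stick have barely changed, so none of them has moved. The push is steady at about 15 N.

```bash
python3 -c "
from plant import robot, capture, hand_in
print(hand_in())"
```

```text
the job is handed in; nothing more can be done
None
```

I handed the job in with the yellow cell gripped straight on the rail and its shoulder pressed against the yellow stop at about 15 N; it took about 15 s, the black cell, carton and stick had not moved, and the hand-in returned no verdict.

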